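# Check the soap in the spring-cover dish

### The arm

A 6-joint arm with a two-finger parallel gripper is mounted at the origin on the work surface. World frame = base frame: x ahead of the robot, y to its left, z up, the work surface at z = 0. Lengths are in m, angles in rad, forces in N, time in s.
With the tool pointing down it reaches from about 0.25 to 0.725 m from the base axis. Payload 4 kg.
Tool frame: the origin (TCP) lies on the centre line of the jaws, within the pads' length; the fingertips stand 19 mm ahead of it and the grasp point (between the pads) is the TCP; z points along the fingers, y is the direction in which the jaws open and shut (so a half turn about z gives the same grasp; the last joint's range is limited). The gripper opens to 85 mm and grips with 20 to 120 N. Pads are 22 mm wide; open, the fingers measure 114 mm over their backs; the gripper's body (76 mm by 85 mm) begins 54 mm behind the grasp point. The pads swing forward as they close: fully open they stand 13 mm farther back than shut.
Start: joints at [1.339, 0.241, 0.005, 1.335, 0, 1.571], TCP at [0.115, 0.487, 0.25] pointing down, gripper open.
Joint ranges: [-2.72, 2.72], [-1.05, 1.87], [-1.09, 1.28], [-1.99, 2.15], [-1.42, 1.44], [-3.14, 3.14]. Speed limits (rad/s): [2.79, 2.79, 3.14, 3.14, 3.14, 3.14].

### API

Orientations are given as a unit quaternion [x, y, z, w].
In Python, from workcell import bot gives the robot as it stands. The module is installed in compiled form; this text tells all that it offers.
- The arm moves only by the shell command python3 -m handwheel 'ROWS' [OPENING]. ROWS is JSON, a list of rows, each an object of numbers: "dx", "dy", "dz": the shift along the tool's x, y, z as a fraction of full scale; "ax", "ay", "az": the turn, a rotation vector about the tool's x, y, z as a fraction of full scale. In form: [{"dx": .., "dy": .., "dz": .., "ax": .., "ay": .., "az": ..}, ...]. A call has 1 to 12 rows; each row shifts and turns the commanded pose from where the row before left it, along the tool's axes as they then stand; what a row does not reach is not made up. Full scale, the value 1, is 2.5 cm for a shift and 0.15 rad for a turn. A row lasts 1/10 s, in which the tool goes at most 50 mm and 8.59 degrees, less where a joint would pass 70% of its speed; a pose out of reach is approached as far as the arm can. A call with a number of a shift or a turn outside -1 to 1 is refused whole. A call with a gripper value outside its range is refused whole. OPENING is the gripper's target within -1 to 1 (fully open at 1, half-way at 0, shut at -1), set as the call begins (- or left out, the last holds). The fingers move at their own pace and stop on an object; the grip force is fixed at half the most. Time passes only in rows, so rows that do not move let the fingers close. It gives the time, the measured TCP pose, the force and the opening at its end, in the units of the state.
- bot.get_obs(): the state, without advancing time (a new reading comes with each control period).
- bot.camera(name): name is "scene" or "side" or "wrist"; returns a dict with "img" (480x640x3 uint8, red, green, blue), "intrinsics" (3x3 intrinsics, pixels), "dist_coeffs" ([k1, k2, p1, p2, k3] as OpenCV has them; the pictures are not rectified), "eye" and "rotation" of the camera in the world. Camera axes: x right, y down, z forward; pixel columns grow to the right and rows downward; lengths in m; the calibration is good to about 2 mm. A picture is of the moment at which its call begins. There is no depth.
- bot.job_done(): hands the job in, once; it reports no verdict.
Trained networks look in a picture, given as the dict that the camera call returned (one of the last four; its "shot" number tells which), for a name from the list of things; names that differ only in an ending like _2 or _b are one class to them, and where a whole thing is asked for, a point or a joint stands for the part that bears it (a point fixed in the world has none). Each returns a list of dicts, best first, with "confidence" (0 to 1); they miss things now and then, are a little off and sometimes report something else, mostly with a low value. They report only what shows in the picture. A call takes as long as a camera call. They do not tell look-alikes from the thing itself.
- bot.trace(thing, picture): "region" (480x640 bool, what is visible of it) and "rect" ([centre column, centre row, width, height] in pixels, round what is visible of it).
The state is a dict: "clock": time; "joint_pos": joint angles; "joint_vel": joint speeds; "tau": joint torques, N m; "eef_pos": TCP position; "tool_rot": TCP orientation; "ft_force": force on the tool from outside, world axes, zero at the start; "ft_torque": the same for the moment, N m; "grip_width": finger opening in m.
Only numpy, scipy, OpenCV 4.12 (cv2) and the standard library are available. Lean on these libraries where they do the work, as an engineer would, in place of code of your own. Each camera call takes 0.05 s, during which the arm holds its last target.

### The job

See whether the soap has dried, using a light fingertip throughout: press the yellow button of the soap dish so that its cover springs open, touch the top of the bar in the dish lightly, then push the cover shut again until it latches and take the hand away. Pick nothing up, leave the soap lying where it is in the dish, and do not disturb the other things on the sill.

Things in the scene. Friction and masses are not known exactly. Their poses are not given: they have to be found in the camera images.
- soap_dish: Off-white plastic soap dish, fixed to the sill by suction feet. Origin: centre of its underside on the sill. Its base is 92 mm along its own x, 132 mm along its y, rim with a soft black seal 36 mm above the sill. The thumb button is on its -x side, the hinge of the cover along its +x side. With the cover shut the dish is 51 mm high.
- cover (a joint): Angle of the teal cover about the hinge on the dish's +x side: about 0 shut and latched, 1.92 rad fully open (leaning 20 degrees back past upright). Once unlatched a damped spring swings it open in about 1.2 s and always pushes it open (under 1 N at its free edge). With the button free it latches when pressed to about 0, about 4 N at the free edge, then yields up to 4 mm on a soft seal.
- cover_hinge (a point): Middle of the hinge line of the cover: 49 mm from the dish centre along dish +x, 34 mm above the sill. The line runs along dish y.
- cover_edge (a point): Middle of the free edge of the cover's flat outer face. Shut: 46 mm from the dish centre to dish -x, 51 mm above the sill. Fully open: 97 mm to dish +x, 117 mm up. Cover 132 mm wide (dish y), reaching 95 mm from the hinge line; outer face 17 mm off the hinge line (on top when shut, facing away from the button when open); its 15 mm skirt is on the inner side.
- button (a joint): Rocking angle of the yellow thumb button: 0 at rest, 0.25 rad fully down. The cover is let go at about 0.15 rad. Spring return: about 1.5 N to start it, 3 N fully down, pressed at button_top.
- button_top (a point): Middle of the pressing area on the yellow button: 84 mm from the dish centre to dish -x, 32 mm above the sill at rest; press straight down, it sinks 7 mm. The flat is 36 mm along dish y and runs from 16 mm outside this point to 24 mm inside it, where a 4 mm latch plate stands up to 46 mm above the sill.
- soap: Bar of yellowish olive soap in the dish, 52 x 80 x 26 mm (its own x, y, z), about 110 g, loose. Origin: centre of its underside, which rests 14 mm above the sill on a grey ribbed silicone pad. Pressed from above, bar and pad give up to 4 mm (about 2 N to start, 8 N at 4 mm) and spring back.
- soap_top (a point): Centre of the soap's flat top face, 40 mm above the sill (4 mm above the rim of the dish). Reachable only when the cover is open.
- mug: Red enamel mug, 80 mm across, 80 mm high, handle on its +y side; origin centre of its underside. Bystander in the chrome rack.
- teapot_lid: White porcelain teapot lid with a knob, 82 mm across, 45 mm high; origin centre of its underside. Bystander in the chrome rack.
- bottle_opener: Steel bottle opener lying flat, 130 mm long along its own x, 8 mm thick; origin on its underside near the middle. Bystander in the chrome rack.
- rack: Chrome wire rack on a white drip tray, fixed, 310 x 210 mm, wires at 46 mm, rim 83 mm high, end loops 108 mm; origin centre of its underside. Stands at one side of the dish, the cork board at the other; the mug in it reaches 126 mm above the sill.
- cork_board: Cork board, fixed, 300 x 200 x 12 mm; origin centre of its underside.
- detergent: Green bottle of washing-up liquid, 58 mm across, 155 mm high; origin centre of its underside. Bystander on the cork board.
- dish_brush: Dish brush, 170 mm long, lying. Bystander on the cork board.
- spare_soap: A second bar like the one in the dish, 52 x 80 x 26 mm; origin centre of its underside. Bystander on the cork board, not to be touched.
- tea_tin: Small round blue tea tin, 70 mm across, 75 mm high; origin centre of its underside. Bystander on the sill beyond the dish.
- tumbler: Drinking glass, 66 mm across, 85 mm high; origin centre of its underside. Bystander on the sill beyond the dish.
Not all that is in view belongs to the job. There is more than one size of the soap_dish; the one meant has the size given above.

How it is judged:
By the outcome, as a careful person would: the job done as asked, in the order asked, and still so for the second after the job is handed in, with the robot touching nothing.
It also fails if it takes over 54 s, if anything falls off the work surface, if the arm or the gripper's body presses on something with over 40 N, if the wrist force passes 120 N, or if a joint passes its speed limit or range.

## Working session

There is one attempt and no reset: what is moved stays moved. The work goes in short steps, Python scripts to look and compute and a shell command to move; the robot and the scene stay as the last step left them, time stands still between calls to the robot, and variables do not carry over. Pictures are saved under pics/ and viewed, and the job is handed in when it is done.

```bash
mkdir -p pics; ls
cat > h.py <<'E'
import numpy as np,cv2
from workcell import bot
def save(p,n): cv2.imwrite('pics/'+n+'.png',cv2.cvtColor(p['img'],cv2.COLOR_RGB2BGR))
E
python3 - <<'E'
from h import *
o=bot.get_obs(); print(o['clock'],o['eef_pos'],o['tool_rot'],o['grip_width'],o['ft_force'])
for n in ['scene','side','wrist']:
    p=bot.camera(n); save(p,n+'0'); print(n,p['eye'],p['rotation'],p['intrinsics'],p['dist_coeffs'])
    for t in ['soap_dish','button','soap','cover']:
        print(t,[(np.round(d['rect']),round(d['confidence'],2)) for d in bot.trace(t,p)])
E
```

```text
pics
0.0 [0.11472911 0.4860598  0.24941906] [ 1.15628636e-01  9.93291985e-01 -1.01861359e-03 -1.20426726e-04] 0.08542216462240276 [-0.71435662  0.37898433  0.58433733]
scene [1.23234268 0.63087932 1.20493136] [ 0.38401618  0.86126789 -0.30548131 -0.13202408] [[482.97785934   0.         326.30722477]
 [  0.         482.97785934 233.66682416]
 [  0.           0.           1.        ]] [-0.12099077  0.          0.          0.          0.        ]
soap_dish [(array([400., 232.,  35.,  31.]), 0.96), (array([359., 260.,  52.,  51.]), 0.72)]
button [(array([388., 224.,   5.,   4.]), 0.56), (array([341., 243.,  17.,  17.]), 0.44)]
soap []
cover [(array([401., 234.,  33.,  30.]), 0.93), (array([356., 260.,  53.,  40.]), 0.82)]
side [ 0.44481533 -0.95354138  1.21327188] [ 0.93527279 -0.0700946   0.0214206  -0.34625526] [[521.18330026   0.         322.93307674]
 [  0.         521.18330026 232.34515401]
 [  0.           0.           1.        ]] [-0.14467753  0.          0.          0.          0.        ]
soap_dish [(array([311., 222.,  49.,  46.]), 0.78), (array([251., 221.,  32.,  32.]), 0.75)]
button [(array([306., 235.,  13.,  16.]), 0.64), (array([252., 228.,  11.,   7.]), 0.44)]
soap [(array([270., 391.,  34.,  37.]), 0.21)]
cover [(array([252., 213.,  37.,  18.]), 0.77), (array([308., 213.,  50.,  27.]), 0.72)]
wrist [0.03907167 0.50410256 0.37318054] [0.77505317 0.61303176 0.09530055 0.1200102 ] [[411.88107174   0.         319.34753298]
 [  0.         411.88107174 245.91562231]
 [  0.           0.           1.        ]] [-0.02012061  0.          0.          0.          0.        ]
soap_dish [(array([336., 433.,  85.,  49.]), 0.25)]
button []
soap []
cover []
```

View pics/scene0.png

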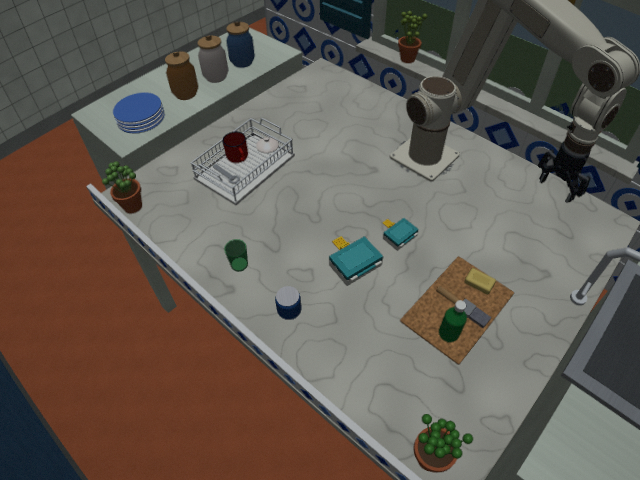

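View pics/side0.png

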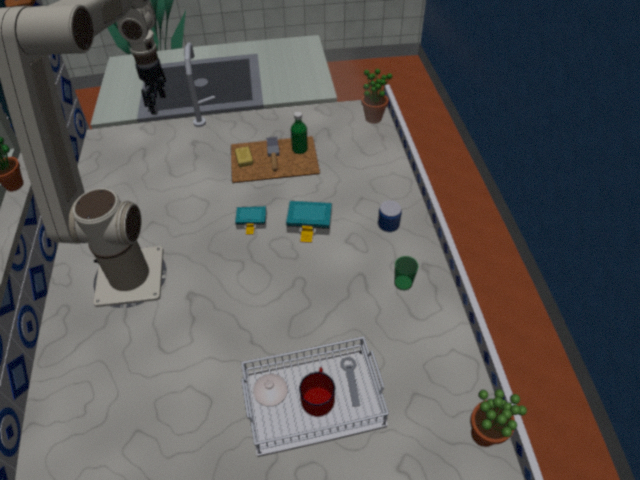

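View pics/wrist0.png

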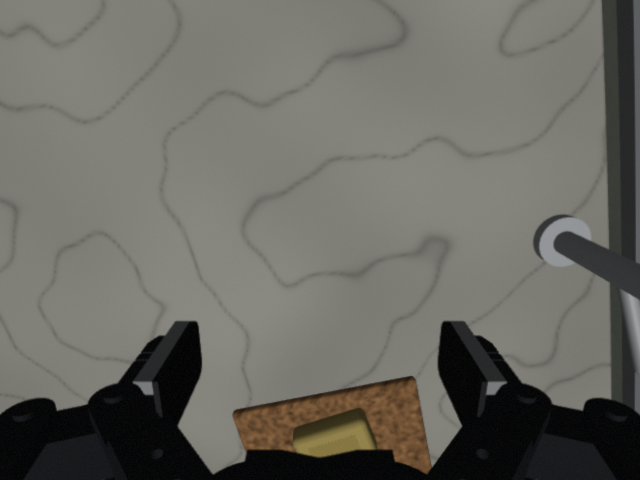

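Two candidates for the dish: the larger one (scene 359,260; side 309,215) and the smaller one (scene 401,233; side 251,216). The spare soap (scene 480,280) could be mistaken for the soap. Next I measure both dishes.

```bash
cat >> h.py <<'E'
from scipy.spatial.transform import Rotation as R
def ray(p,uv):
    uv=np.array(uv,float).reshape(-1,1,2)
    n=cv2.undistortPoints(uv,p['intrinsics'],np.array(p['dist_coeffs'])).reshape(-1,2)
    d=np.c_[n,np.ones(len(n))]
    r=np.array(p['rotation']); r=R.from_quat(r) if r.shape==(4,) else R.from_matrix(r)
    return r.apply(d)
def onz(p,uv,z):
    d=ray(p,uv);e=np.array(p['eye']); return e+d*((z-e[2])/d[:,2])[:,None]
def proj(p,X):
    r=np.array(p['rotation']); r=R.from_quat(r)
    c=r.inv().apply(np.atleast_2d(X)-np.array(p['eye']))
    return cv2.projectPoints(c.reshape(-1,1,3),np.zeros(3),np.zeros(3),p['intrinsics'],np.array(p['dist_coeffs']))[0].reshape(-1,2)
def crop(p,n,c,w,h,s):
    im=cv2.cvtColor(p['img'],cv2.COLOR_RGB2BGR)[int(c[1]-h/2):int(c[1]+h/2),int(c[0]-w/2):int(c[0]+w/2)]
    cv2.imwrite('pics/'+n+'.png',cv2.resize(im,None,fx=s,fy=s,interpolation=cv2.INTER_CUBIC))
E
python3 - <<'E'
from h import *
ps={n:bot.camera(n) for n in ['scene','side']}
crop(ps['scene'],'c_scene',(370,245),120,90,6)
crop(ps['side'],'c_side',(290,215),120,90,6)
for n,p in ps.items():
  for t,z in [('cover',.049),('button',.032)]:
    for d in bot.trace(t,p):
      m=d['region'].astype(np.uint8); ys,xs=np.nonzero(m)
      P=onz(p,np.c_[xs,ys],z)[:,:2]
      r=cv2.minAreaRect((P*1000).astype(np.float32)); print(n,t,round(d['confidence'],2),r, P.mean(0))
for t,z in [('mug',.04),('detergent',.0),('tea_tin',.0),('tumbler',.0),('spare_soap',.03),('rack',0.0),('cork_board',.012),('dish_brush',.02)]:
  for n,p in ps.items():
    for d in bot.trace(t,p)[:1]:
      ys,xs=np.nonzero(d['region']);P=onz(p,np.c_[xs,ys],z)[:,:2];print(t,n,P.min(0).round(3),P.max(0).round(3))
E
```

```text
scene cover 0.72 ((385.55413818359375, 168.15151977539062), (70.18991088867188, 96.27674865722656), 83.00800323486328) [0.38656081 0.1663361 ]
scene cover 0.65 ((555.6788940429688, 129.3408203125), (113.41837310791016, 140.39402770996094), 76.37499237060547) [0.55625176 0.12713787]
scene cover 0.6 ((464.68072509765625, -522.1641845703125), (179.4846649169922, 83.39969635009766), 53.28292465209961) [ 0.46357878 -0.5210953 ]
scene button 0.47 ((371.4544372558594, 107.85309600830078), (27.91231918334961, 29.29714012145996), 1.4013688564300537) [0.37117633 0.10897066]
scene button 0.43 ((533.178955078125, 46.067073822021484), (41.47975540161133, 38.922996520996094), 81.30985260009766) [0.53372461 0.0470015 ]
side cover 0.82 ((547.1693115234375, 116.27571105957031), (103.46197509765625, 133.09628295898438), 76.71018981933594) [0.54750425 0.11573642]
side cover 0.71 ((386.03729248046875, -431.4369201660156), (81.34003448486328, 79.17212677001953), 82.03876495361328) [ 0.38554108 -0.43133589]
side cover 0.66 ((373.69219970703125, 139.98414611816406), (70.24118041992188, 92.83692932128906), 
[... 317 characters left out ...]
5011044]
mug scene [ 0.384 -0.614] [ 0.525 -0.449]
mug side [ 0.453 -0.507] [ 0.538 -0.391]
detergent scene [0.439 0.419] [0.58 0.49]
detergent side [0.531 0.455] [0.602 0.698]
tea_tin scene [0.735 0.012] [0.827 0.112]
tea_tin side [0.757 0.051] [0.845 0.182]
tumbler scene [ 0.72  -0.238] [ 0.809 -0.121]
tumbler side [ 0.756 -0.17 ] [ 0.84 -0.05]
spare_soap scene [0.331 0.401] [0.402 0.482]
spare_soap side [0.334 0.385] [0.391 0.491]
rack scene [ 0.241 -0.655] [ 0.651 -0.343]
rack side [ 0.315 -0.57 ] [ 0.663 -0.294]
cork_board scene [0.317 0.338] [0.624 0.54 ]
cork_board side [0.315 0.325] [0.611 0.535]
dish_brush scene [0.442 0.362] [0.491 0.529]
dish_brush side [0.445 0.358] [0.485 0.538]
```

View pics/c_scene.png

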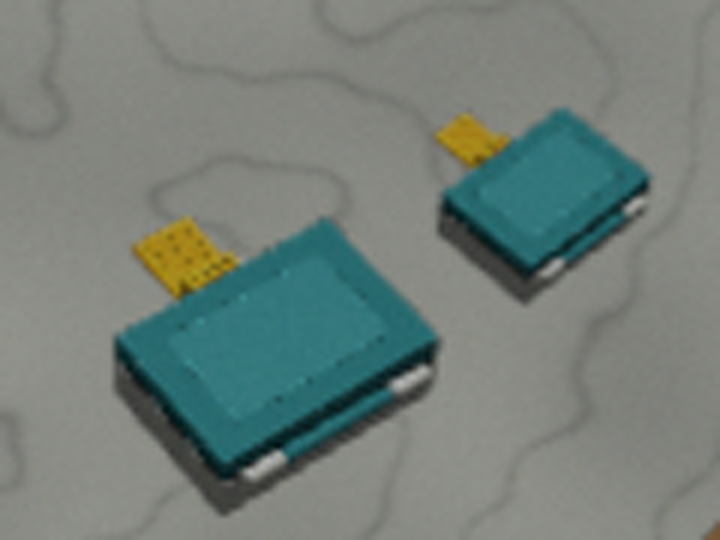

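View pics/c_side.png

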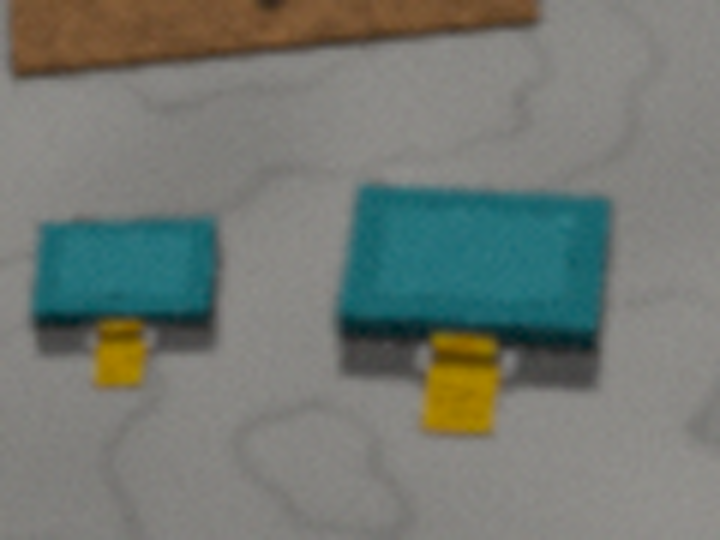

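Run:
```python
from h import *
from scipy.optimize import least_squares
ps={n:bot.camera(n) for n in ['scene','side']}
f=lambda L,o:[((u+.5)/6-.5+o[0],(v+.5)/6-.5+o[1]) for u,v in L]
obs={'scene':np.array(f([(330,222),(437,345),(225,468),(118,345),(135,247),(192,218)],(310,200))),
'side':np.array(f([(610,200),(362,187),(340,322),(597,335),(423,432),(494,434)],(230,170)))}
# dish frame: +x toward +y world
def model(xr): return {'scene':np.array([[-46,-66,51],[xr,-66,51],[xr,66,51],[-46,66,51],[-100,18,32],[-100,-18,32]])/1e3,
 'side':np.array([[xr,66,51],[xr,-66,51],[-46,-66,51],[-46,66,51],[-100,-18,32],[-100,18,32]])/1e3}
for n in ps: print(n,onz(ps[n],obs[n][:4],.051).round(3).tolist(), onz(ps[n],obs[n][4:],.032).round(3).tolist())
# determine y sign by yaw: x axis ~ world +y (yaw~pi/2): y axis -> -x world, so dish -y is larger world x
M=model(46)
M['side']=M['side'][[1,0,3,2,5,4]]; M['scene']=M['scene']
M['side']=np.array([[46,-66,51],[46,66,51],[-46,66,51],[-46,-66,51],[-100,18,32],[-100,-18,32]])/1e3
M['scene']=np.array([[-46,66,51],[46,66,51],[46,-66,51],[-46,-66,51],[-100,-18,32],[-100,18,32]])/1e3
def T(q,X): return R.from_euler('z',q[2]).apply(X)+[q[0],q[1],0]
def res(q,ns=('scene','side')): return np.concatenate([(proj(ps[n],T(q,M[n]))-obs[n]).ravel() for n in ns])
for ns in [('scene','side'),('scene',),('side',)]:
  s=least_squares(res,[.55,.13,1.5],args=(ns,)); print(ns,s.x,np.abs(s.fun).max(),s.fun.round(1))
  print('button_top',T(s.x,[-.084,0,.032]))
```

```text
scene [[0.478, 0.096, 0.051], [0.503, 0.185, 0.051], [0.628, 0.154, 0.051], [0.608, 0.067, 0.051]] [[0.545, 0.023, 0.032], [0.511, 0.032, 0.032]]
side [[0.623, 0.148, 0.051], [0.498, 0.177, 0.051], [0.477, 0.085, 0.051], [0.602, 0.057, 0.051]] [[0.511, 0.024, 0.032], [0.545, 0.018, 0.032]]
('scene', 'side') [0.55160845 0.12196461 1.33561998] 1.739043160081792 [-0.6 -0.9  0.4 -1.4 -0.4 -0.7 -0.8 -1.5 -0.7 -0.3 -0.7 -0.7  0.8 -0.9
 -0.1 -1.2 -0.5 -1.7  0.6 -1.2 -0.2 -1.2  0.1 -0.7]
button_top [0.53203523 0.04027685 0.032     ]
('scene',) [0.55355039 0.12516176 1.32672448] 0.8208579474471094 [ 0.   0.1  0.8 -0.3 -0.2  0.2 -0.4 -0.7 -0.2  0.5 -0.1  0.2]
button_top [0.53325131 0.04365135 0.032     ]
('side',) [0.55036914 0.1174585  1.34493692] 0.620141465278266 [ 0.6 -0.  -0.5 -0.  -0.6 -0.4  0.6 -0.2 -0.2  0.1  0.2  0.4]
button_top [0.53155785 0.03559193 0.032     ]
```

The bigger dish (scene 359,260) measures about 92 × 130 mm, so it is the one meant. The tool's x and y axes already line up with dish +y and +x. I'll move over it for a close wrist view with the gripper shut.

```bash
python3 -m handwheel '[{"dx":-0.5,"dy":-0.23},{"dx":-1,"dy":-0.46},{"dx":-1,"dy":-0.46},{"dx":-1,"dy":-0.46},{"dx":-1,"dy":-0.46},{"dx":-1,"dy":-0.46},{"dx":-1,"dy":-0.46},{"dx":-1,"dy":-0.46},{"dx":-1,"dy":-0.46},{"dx":-1,"dy":-0.46},{"dx":-1,"dy":-0.46},{"dx":-1,"dy":-0.46}]' -1
python3 -m handwheel '[{"dx":-1,"dy":-0.46},{"dx":-1,"dy":-0.46},{"dx":-1,"dy":-0.46},{"dx":-1,"dy":-0.46},{"dx":-1,"dy":-0.46},{"dx":-1,"dy":-0.46},{"dx":-1,"dy":-0.46},{"dx":-1,"dy":-0.46},{"dx":-1,"dy":-0.46},{"dx":-1,"dy":-0.46},{"dx":-0.8,"dy":-0.37},{"dx":0}]'
cat >> h.py <<'E'
def T(q,X): return R.from_euler('z',q[2]).apply(X)+[q[0],q[1],0]
E
python3 - <<'E'
from h import *
p=bot.camera('wrist'); save(p,'w1'); o=bot.get_obs(); print(o['clock'],o['eef_pos'],o['tool_rot'],o['grip_width'],o['ft_force'])
print([(proj(p,T(q,[[0,0,.051],[-.084,0,.032]])).round(0).tolist()) for q in [(.5516,.122,1.3356)]])
for t in ['cover','button']:
  for d in bot.trace(t,p): print(t,d['rect'],d['confidence'])
E
```

```text
2.0 [0.11486656 0.48663735 0.25030438] [ 1.15644600e-01  9.93290656e-01  6.85673585e-06 -5.27967015e-06] 0.0855812567986637 [-0.42157518  0.04990115 -0.9653813 ]
[[[109.0, 629.0], [49.0, 610.0]]]invalid input
invalid input
```

View pics/w1.png

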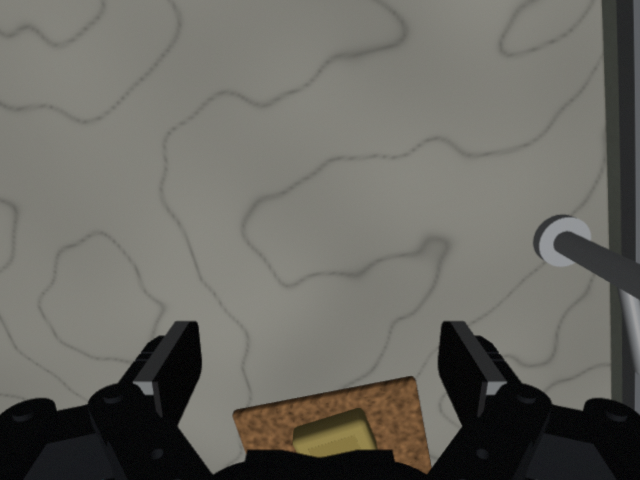

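The call was refused as "invalid input". The row form probably needs all six keys.

```bash
python3 -m handwheel '[{"dx":-0.5,"dy":-0.23,"dz":0,"ax":0,"ay":0,"az":0}]' -1
```

```text
clock: 2.2
eef_pos: [0.1253, 0.4786, 0.2502]
tool_rot: [0.115, 0.993, 0.0, -0.0]
ft_force: [0.5, -0.1, -0.4]
grip_width: 0.0731
```

```bash
python3 -m handwheel '[{"dx":-1,"dy":-0.46,"dz":0,"ax":0,"ay":0,"az":0},{"dx":-1,"dy":-0.46,"dz":0,"ax":0,"ay":0,"az":0},{"dx":-1,"dy":-0.46,"dz":0,"ax":0,"ay":0,"az":0},{"dx":-1,"dy":-0.46,"dz":0,"ax":0,"ay":0,"az":0},{"dx":-1,"dy":-0.46,"dz":0,"ax":0,"ay":0,"az":0},{"dx":-1,"dy":-0.46,"dz":0,"ax":0,"ay":0,"az":0},{"dx":-1,"dy":-0.46,"dz":0,"ax":0,"ay":0,"az":0},{"dx":-1,"dy":-0.46,"dz":0,"ax":0,"ay":0,"az":0},{"dx":-1,"dy":-0.46,"dz":0,"ax":0,"ay":0,"az":0},{"dx":-1,"dy":-0.46,"dz":0,"ax":0,"ay":0,"az":0},{"dx":-1,"dy":-0.46,"dz":0,"ax":0,"ay":0,"az":0},{"dx":-1,"dy":-0.46,"dz":0,"ax":0,"ay":0,"az":0}]'
python3 -m handwheel '[{"dx":-1,"dy":-0.46,"dz":0,"ax":0,"ay":0,"az":0},{"dx":-1,"dy":-0.46,"dz":0,"ax":0,"ay":0,"az":0},{"dx":-1,"dy":-0.46,"dz":0,"ax":0,"ay":0,"az":0},{"dx":-1,"dy":-0.46,"dz":0,"ax":0,"ay":0,"az":0},{"dx":-1,"dy":-0.46,"dz":0,"ax":0,"ay":0,"az":0},{"dx":-1,"dy":-0.46,"dz":0,"ax":0,"ay":0,"az":0},{"dx":-1,"dy":-0.46,"dz":0,"ax":0,"ay":0,"az":0},{"dx":-1,"dy":-0.46,"dz":0,"ax":0,"ay":0,"az":0},{"dx":-1,"dy":-0.46,"dz":0,"ax":0,"ay":0,"az":0},{"dx":-1,"dy":-0.46,"dz":0,"ax":0,"ay":0,"az":0},{"dx":-0.8,"dy":-0.37,"dz":0,"ax":0,"ay":0,"az":0},{"dx":0,"dy":0,"dz":0,"ax":0,"ay":0,"az":0}]'
python3 - <<'E'
from h import *
p=bot.camera('wrist'); save(p,'w2'); o=bot.get_obs(); print(o['clock'],o['eef_pos'],o['tool_rot'],o['grip_width'],o['ft_force'],p['eye'],p['rotation'])
print([(proj(p,T(q,[[0,0,.051],[-.084,0,.032]])).round(0).tolist()) for q in [(.5516,.122,1.3356)]])
E
```

```text
clock: 3.4
eef_pos: [0.3869, 0.2732, 0.2504]
tool_rot: [0.116, 0.993, -0.0, 0.0]
ft_force: [0.2, 0.4, -0.3]
grip_width: 0.0001
clock: 4.6
eef_pos: [0.6217, 0.0889, 0.2494]
tool_rot: [0.118, 0.993, -0.001, 0.0]
ft_force: [-0.4, -0.0, -0.6]
grip_width: 0.0002
4.65 [0.6206317  0.09002231 0.24958194] [ 1.16929344e-01  9.93140085e-01 -2.21618444e-04 -5.00042046e-04] -0.00014392902757701903 [-0.30141093 -0.18180044 -0.36029388] [0.54603302 0.10673331 0.372356  ] [0.77614806 0.61162284 0.09477471 0.12053817]
[[[341.0, 118.0], [234.0, 118.0]]]
```

View pics/w2.png

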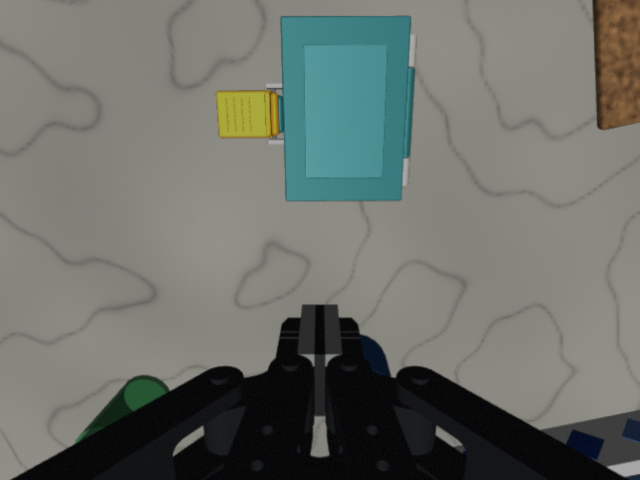

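Wrist view: the dish is at (345,108) with its yellow button at (244,114) on the left and the hinge on the right. The shut fingertips are at (320,310). Next I refine the pose from this picture.

Run:
```python
from h import *
from scipy.optimize import least_squares
p=bot.camera('wrist')
obs=np.array([(281,17),(286,200),(401,200),(410,16),(217,91),(220,137)])
for xr in (46,49):
  M=np.array([[-46,66,51],[-46,-66,51],[xr,-66,51],[xr,66,51],[-100,18,32],[-100,-18,32]])/1e3
  s=least_squares(lambda q:(proj(p,T(q,M))-obs).ravel(),[.55,.13,1.33]); print(s.x,s.fun.round(1),T(s.x,[-.084,0,.032]))
q=s.x; o=bot.get_obs()
r=R.from_quat(o['tool_rot']);print(r.as_matrix().round(4))
for nm,X in [('button',[-.086,0,.032]),('soap',[-.0,0,.04]),('behind',[.125,0,.1])]:
  t=T(q,X)+[0,0,.019]; print(nm,t,r.inv().apply(t-o['eef_pos'])/.025)
```

```text
[0.54819563 0.12676948 1.34057719] [-0.4 -1.3 -0.1  1.4  1.   0.9  2.1 -0.8 -1.7 -0.4 -1.2  1.2] [0.5290276  0.04498571 0.032     ]
[0.5480185  0.12574211 1.34068145] [-1.9 -1.2 -1.4  1.5  3.5  1.   4.8 -0.7 -3.  -0.3 -2.5  1.3] [0.52885899 0.04395633 0.032     ]
[[-9.729e-01  2.311e-01 -1.300e-03]
 [ 2.311e-01  9.729e-01 -1.000e-04]
 [ 1.300e-03 -4.000e-04 -1.000e+00]]
button [0.52840281 0.04200905 0.051     ] [ 3.10105983 -2.74524779  7.95718437]
soap [0.5480185  0.12574211 0.059     ] [3.11221406 0.69461192 7.63587342]
behind [0.57652967 0.24744713 0.119     ] [3.13090032 5.69366276 5.23396968]
```

```bash
python3 -m handwheel '[{"dx":1,"dy":-0.9,"dz":0,"ax":0,"ay":0,"az":0},{"dx":1,"dy":-0.9,"dz":0,"ax":0,"ay":0,"az":0},{"dx":1,"dy":-0.9,"dz":0.5,"ax":0,"ay":0,"az":0},{"dx":0.09,"dy":0,"dz":1,"ax":0,"ay":0,"az":0},{"dx":0,"dy":0,"dz":1,"ax":0,"ay":0,"az":0},{"dx":0,"dy":0,"dz":1,"ax":0,"ay":0,"az":0},{"dx":0,"dy":0,"dz":1,"ax":0,"ay":0,"az":0},{"dx":0,"dy":0,"dz":1,"ax":0,"ay":0,"az":0},{"dx":0,"dy":0,"dz":1,"ax":0,"ay":0,"az":0},{"dx":0,"dy":0,"dz":0.6,"ax":0,"ay":0,"az":0},{"dx":0,"dy":0,"dz":0,"ax":0,"ay":0,"az":0},{"dx":0,"dy":0,"dz":0,"ax":0,"ay":0,"az":0}]'
python3 - <<'E'
from h import *
o=bot.get_obs(); print(o['clock'],o['eef_pos'],o['tool_rot'],o['ft_force'])
for n in ['wrist','side']:
  p=bot.camera(n); save(p,n+'3')
  if n=='side': crop(p,'s3',(310,215),120,90,6)
E
```

```text
clock: 5.9
eef_pos: [0.5291, 0.0444, 0.0734]
tool_rot: [0.115, 0.993, 0.0, -0.0]
ft_force: [0.0, -0.2, -0.5]
grip_width: 0.0003
5.9 [0.52909319 0.04444405 0.07335778] [ 1.15198605e-01  9.93342479e-01  1.47904213e-05 -3.37191996e-05] [ 0.0250047  -0.18096478 -0.4608157 ]
```

View pics/wrist3.png

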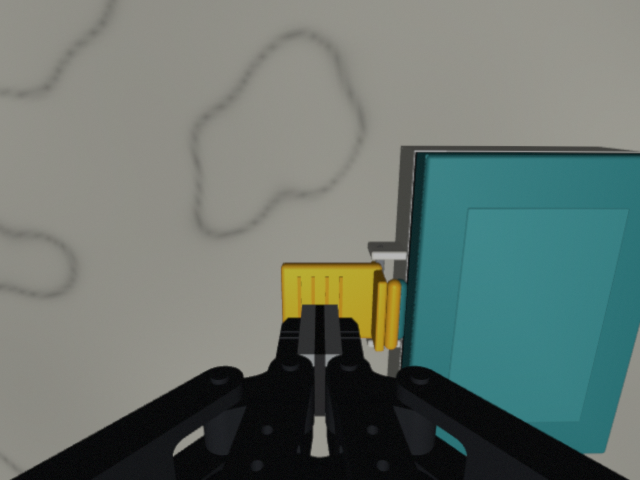

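View pics/s3.png

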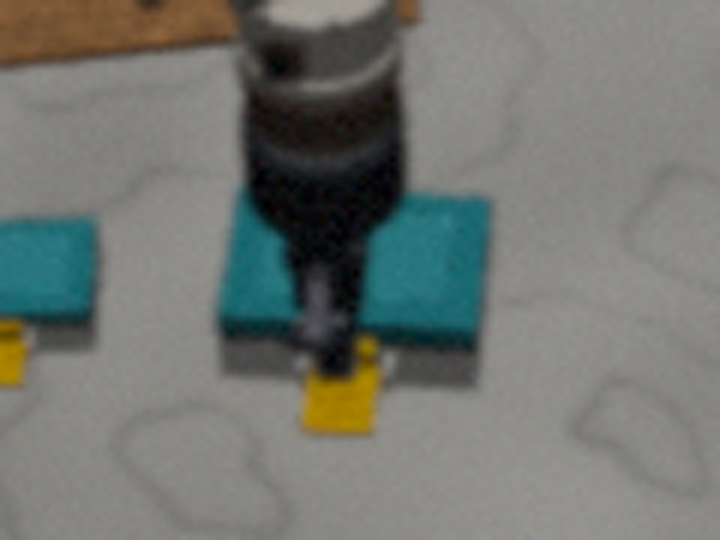

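The shut fingertip (320,305–350) is centred over the yellow flat (283–378) and clear of the latch plate. I'll go down gently.

```bash
python3 -m handwheel '[{"dx":0,"dy":0,"dz":0.3,"ax":0,"ay":0,"az":0},{"dx":0,"dy":0,"dz":0.3,"ax":0,"ay":0,"az":0},{"dx":0,"dy":0,"dz":0.2,"ax":0,"ay":0,"az":0},{"dx":0,"dy":0,"dz":0.1,"ax":0,"ay":0,"az":0},{"dx":0,"dy":0,"dz":0,"ax":0,"ay":0,"az":0}]'
python3 -m handwheel '[{"dx":0,"dy":0,"dz":0.04,"ax":0,"ay":0,"az":0},{"dx":0,"dy":0,"dz":0,"ax":0,"ay":0,"az":0}]'
python3 -m handwheel '[{"dx":0,"dy":0,"dz":0.04,"ax":0,"ay":0,"az":0},{"dx":0,"dy":0,"dz":0,"ax":0,"ay":0,"az":0}]'
```

```text
clock: 6.5
eef_pos: [0.5291, 0.0438, 0.0498]
tool_rot: [0.116, 0.993, -0.0, -0.001]
ft_force: [-0.4, 0.7, 0.5]
grip_width: 0.0
clock: 6.7
eef_pos: [0.5296, 0.044, 0.0494]
tool_rot: [0.116, 0.993, 0.0, -0.0]
ft_force: [-1.3, -1.7, 2.2]
grip_width: -0.0002
clock: 6.9
eef_pos: [0.5296, 0.0439, 0.0485]
tool_rot: [0.116, 0.993, -0.0, 0.0]
ft_force: [-2.2, -1.1, 3.5]
grip_width: 0.0001
```

```bash
python3 -m handwheel '[{"dx":0,"dy":0,"dz":0.05,"ax":0,"ay":0,"az":0},{"dx":0,"dy":0,"dz":0,"ax":0,"ay":0,"az":0}]'
python3 -m handwheel '[{"dx":0,"dy":0,"dz":0.05,"ax":0,"ay":0,"az":0},{"dx":0,"dy":0,"dz":0,"ax":0,"ay":0,"az":0}]'
python3 - <<'E'
from h import *
p=bot.camera('wrist'); save(p,'w4')
E
```

```text
clock: 7.1
eef_pos: [0.5295, 0.0436, 0.0472]
tool_rot: [0.116, 0.993, -0.0, 0.0]
ft_force: [-1.9, -3.0, 4.8]
grip_width: 0.0001
clock: 7.3
eef_pos: [0.5294, 0.0433, 0.0458]
tool_rot: [0.116, 0.993, -0.001, -0.0]
ft_force: [-1.9, -5.2, 5.2]
grip_width: 0.0002
```

View pics/w4.png

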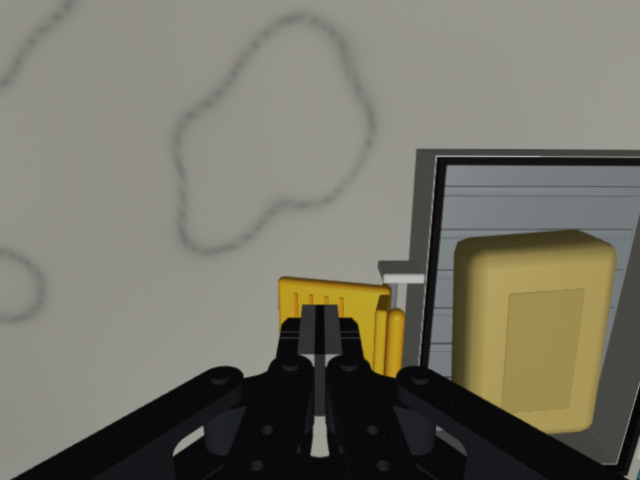

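The cover is open and the soap shows at (535,335). Now I lift off and look.

```bash
python3 -m handwheel '[{"dx":0,"dy":0,"dz":-0.2,"ax":0,"ay":0,"az":0},{"dx":0,"dy":0,"dz":-0.8,"ax":0,"ay":0,"az":0},{"dx":0,"dy":0,"dz":-1,"ax":0,"ay":0,"az":0},{"dx":0,"dy":0,"dz":-1,"ax":0,"ay":0,"az":0},{"dx":0,"dy":0,"dz":-1,"ax":0,"ay":0,"az":0},{"dx":0,"dy":0,"dz":-1,"ax":0,"ay":0,"az":0},{"dx":-1,"dy":0,"dz":-1,"ax":0,"ay":0,"az":0},{"dx":-1,"dy":0,"dz":0,"ax":0,"ay":0,"az":0},{"dx":0,"dy":0,"dz":0,"ax":0,"ay":0,"az":0},{"dx":0,"dy":0,"dz":0,"ax":0,"ay":0,"az":0}]'
python3 - <<'E'
from h import *
p=bot.camera('wrist'); save(p,'w5'); d=bot.trace('soap',p)
o=bot.get_obs(); print(o['clock'],o['eef_pos'],o['ft_force'])
for e in d:
  ys,xs=np.nonzero(e['region']);P=onz(p,np.c_[xs,ys],.04);print(e['confidence'],e['rect'],P.mean(0),cv2.minAreaRect((P[:,:2]*1000).astype(np.float32)))
E
```

```text
clock: 8.35
eef_pos: [0.578, 0.0332, 0.195]
tool_rot: [0.115, 0.993, 0.001, -0.001]
ft_force: [-0.2, -0.3, 0.1]
grip_width: 0.0001
8.45 [0.57708756 0.03313175 0.19487413] [ 0.33865479 -0.03181834 -0.47555971]
0.6 [433.5, 163.9, 82.3, 126.8] [0.54876015 0.11762313 0.04      ] ((550.5107421875, 117.32373046875), (53.33592224121094, 78.04661560058594), 81.80532836914062)
```

View pics/w5.png

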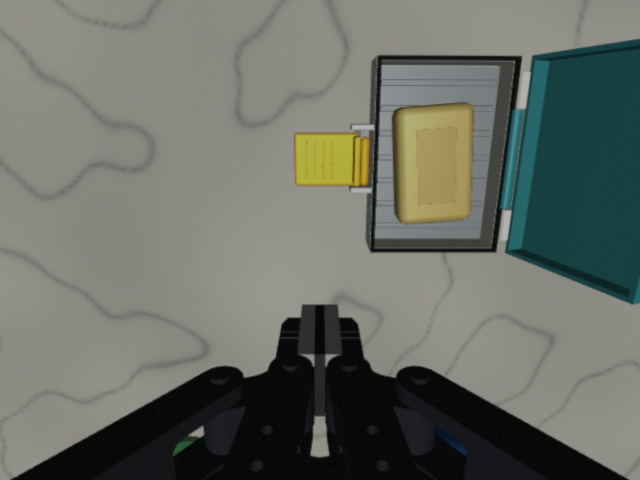

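The soap is at (433,164), lying in the open dish; its top centre is about (0.549, 0.118). The cover leans back at right. I'll move above the soap and descend.

```bash
python3 -m handwheel '[{"dx":0.6,"dy":1,"dz":0,"ax":0,"ay":0,"az":0},{"dx":0.6,"dy":1,"dz":0,"ax":0,"ay":0,"az":0},{"dx":0.67,"dy":1,"dz":0.4,"ax":0,"ay":0,"az":0},{"dx":0,"dy":0,"dz":1,"ax":0,"ay":0,"az":0},{"dx":0,"dy":0,"dz":1,"ax":0,"ay":0,"az":0},{"dx":0,"dy":0,"dz":1,"ax":0,"ay":0,"az":0},{"dx":0,"dy":0,"dz":1,"ax":0,"ay":0,"az":0},{"dx":0,"dy":0,"dz":0.5,"ax":0,"ay":0,"az":0},{"dx":0,"dy":0,"dz":0,"ax":0,"ay":0,"az":0},{"dx":0,"dy":0,"dz":0,"ax":0,"ay":0,"az":0}]'
python3 - <<'E'
from h import *
p=bot.camera('wrist'); save(p,'w6')
E
```

```text
clock: 9.45
eef_pos: [0.55, 0.1165, 0.0739]
tool_rot: [0.116, 0.993, 0.0, 0.0]
ft_force: [-0.7, -0.8, -0.7]
grip_width: 0.0004
```

View pics/w6.png

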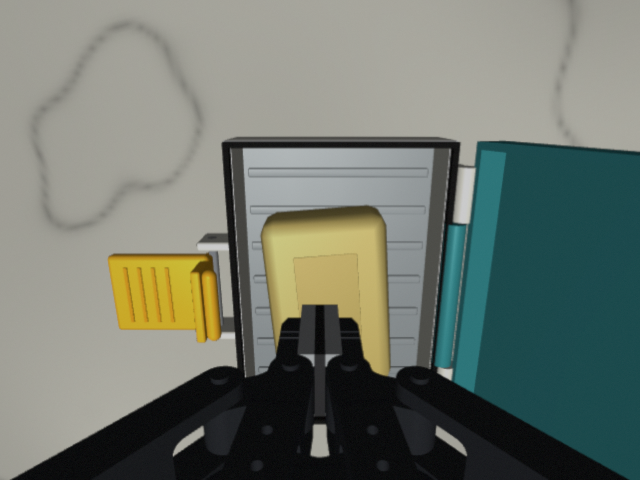

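The tip (320,310) is over the middle of the bar (263–388). I'll approach in small steps.

```bash
python3 -m handwheel '[{"dx":0,"dy":0,"dz":0.3,"ax":0,"ay":0,"az":0},{"dx":0,"dy":0,"dz":0.16,"ax":0,"ay":0,"az":0},{"dx":0,"dy":0,"dz":0.08,"ax":0,"ay":0,"az":0},{"dx":0,"dy":0,"dz":0,"ax":0,"ay":0,"az":0},{"dx":0,"dy":0,"dz":0,"ax":0,"ay":0,"az":0}]'
python3 -m handwheel '[{"dx":0,"dy":0,"dz":0.05,"ax":0,"ay":0,"az":0},{"dx":0,"dy":0,"dz":0,"ax":0,"ay":0,"az":0}]'
```

```text
clock: 10.0
eef_pos: [0.55, 0.1163, 0.0598]
tool_rot: [0.116, 0.993, 0.0, 0.0]
ft_force: [-0.4, 0.3, 0.5]
grip_width: 0.0001
clock: 10.2
eef_pos: [0.5502, 0.1163, 0.0588]
tool_rot: [0.116, 0.993, 0.0, 0.0]
ft_force: [-0.6, -0.1, 1.7]
grip_width: -0.0001
```

```bash
python3 -m handwheel '[{"dx":0,"dy":0,"dz":0.03,"ax":0,"ay":0,"az":0},{"dx":0,"dy":0,"dz":0,"ax":0,"ay":0,"az":0},{"dx":0,"dy":0,"dz":0,"ax":0,"ay":0,"az":0}]'
```

```text
clock: 10.5
eef_pos: [0.5503, 0.1163, 0.0582]
tool_rot: [0.116, 0.993, 0.0, 0.0]
ft_force: [0.7, -0.1, 3.6]
grip_width: 0.0
```

Light contact confirmed at 3.6 N. Now up and over to behind the cover.

```bash
python3 -m handwheel '[{"dx":0,"dy":0,"dz":-0.2,"ax":0,"ay":0,"az":0},{"dx":0,"dy":0,"dz":-1,"ax":0,"ay":0,"az":0},{"dx":0,"dy":0,"dz":-1,"ax":0,"ay":0,"az":0},{"dx":0,"dy":0,"dz":-1,"ax":0,"ay":0,"az":0},{"dx":0,"dy":0,"dz":-1,"ax":0,"ay":0,"az":0},{"dx":0,"dy":0,"dz":-1,"ax":0,"ay":0,"az":0},{"dx":0,"dy":0,"dz":-1,"ax":0,"ay":0,"az":0},{"dx":0,"dy":0.5,"dz":0,"ax":0,"ay":0,"az":0},{"dx":0,"dy":1,"dz":0,"ax":0,"ay":0,"az":0},{"dx":0,"dy":1,"dz":0,"ax":0,"ay":0,"az":0},{"dx":0,"dy":1,"dz":0,"ax":0,"ay":0,"az":0},{"dx":0,"dy":1,"dz":0,"ax":0,"ay":0,"az":0}]'
python3 -m handwheel '[{"dx":0,"dy":1,"dz":0,"ax":0,"ay":0,"az":0},{"dx":0,"dy":0,"dz":0,"ax":0,"ay":0,"az":0},{"dx":0,"dy":0,"dz":0,"ax":0,"ay":0,"az":0}]'
python3 - <<'E'
from h import *
p=bot.camera('wrist'); save(p,'w7')
p=bot.camera('scene'); crop(p,'sc7',(360,240),160,120,5)
E
```

```text
clock: 11.7
eef_pos: [0.5753, 0.227, 0.2115]
tool_rot: [0.116, 0.993, -0.0, -0.001]
ft_force: [0.2, -0.7, -0.3]
grip_width: -0.0003
clock: 12.0
eef_pos: [0.5808, 0.2507, 0.2113]
tool_rot: [0.115, 0.993, -0.001, -0.001]
ft_force: [-0.3, -0.2, 0.1]
grip_width: 0.0002
```

View pics/w7.png

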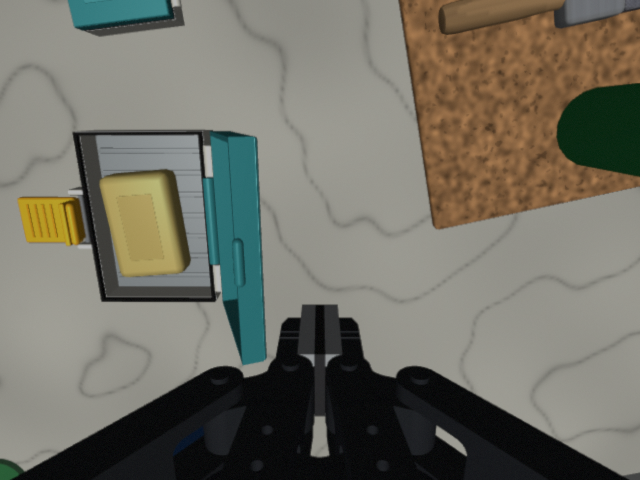

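View pics/sc7.png

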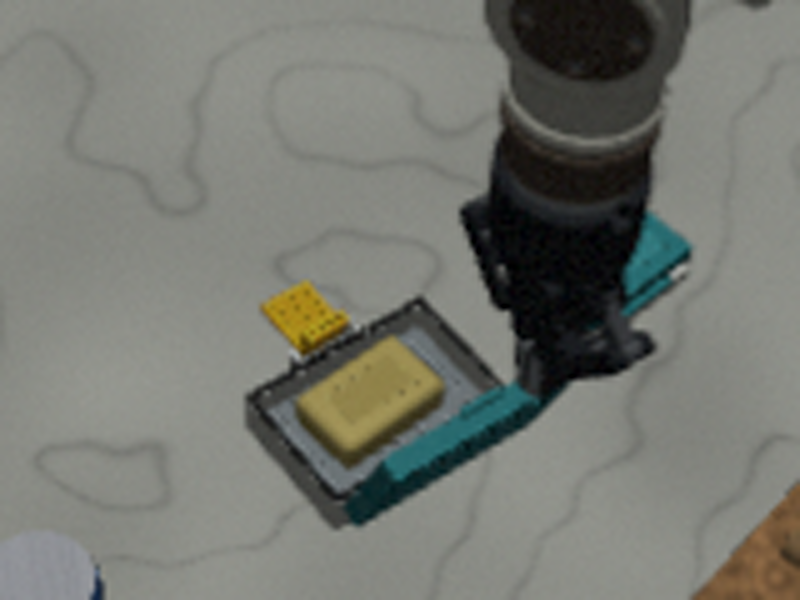

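The tip is clear behind the cover edge (cover right edge at column 265, finger from 301). I'll descend behind it.

```bash
python3 -m handwheel '[{"dx":0,"dy":0,"dz":0.8,"ax":0,"ay":0,"az":0},{"dx":0,"dy":0,"dz":1,"ax":0,"ay":0,"az":0},{"dx":0,"dy":0,"dz":1,"ax":0,"ay":0,"az":0},{"dx":0,"dy":0,"dz":0.6,"ax":0,"ay":0,"az":0},{"dx":0,"dy":0,"dz":0.4,"ax":0,"ay":0,"az":0},{"dx":0,"dy":0,"dz":0,"ax":0,"ay":0,"az":0},{"dx":0,"dy":0,"dz":0,"ax":0,"ay":0,"az":0}]'
python3 - <<'E'
from h import *
p=bot.camera('wrist'); save(p,'w8')
E
```

```text
clock: 12.8
eef_pos: [0.5819, 0.2498, 0.1185]
tool_rot: [0.116, 0.993, 0.0, 0.0]
ft_force: [0.7, 0.8, -0.1]
grip_width: 0.0003
```

View pics/w8.png

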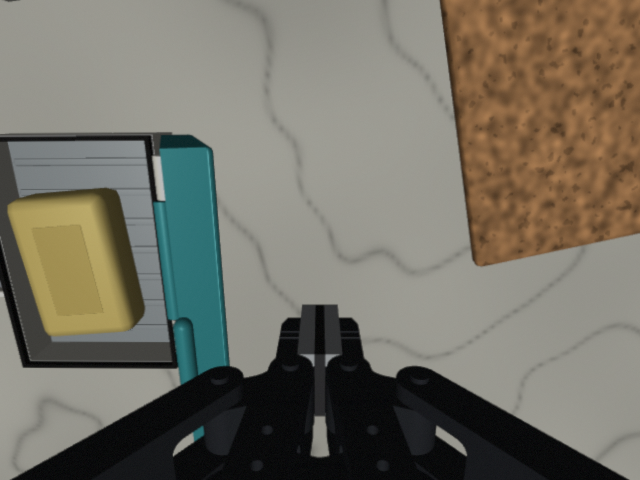

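```bash
python3 -m handwheel '[{"dx":0,"dy":-0.25,"dz":0,"ax":0,"ay":0,"az":0},{"dx":0,"dy":-0.25,"dz":0,"ax":0,"ay":0,"az":0},{"dx":0,"dy":-0.25,"dz":0,"ax":0,"ay":0,"az":0},{"dx":0,"dy":-0.25,"dz":0,"ax":0,"ay":0,"az":0},{"dx":0,"dy":-0.25,"dz":-0.1,"ax":0,"ay":0,"az":0},{"dx":0,"dy":-0.25,"dz":-0.1,"ax":0,"ay":0,"az":0},{"dx":0,"dy":-0.25,"dz":-0.1,"ax":0,"ay":0,"az":0},{"dx":0,"dy":-0.25,"dz":-0.1,"ax":0,"ay":0,"az":0},{"dx":0,"dy":-0.25,"dz":-0.1,"ax":0,"ay":0,"az":0}]'
python3 - <<'E'
from h import *
p=bot.camera('wrist'); save(p,'w9')
p=bot.camera('scene'); crop(p,'sc9',(360,240),160,120,5)
E
```

```text
clock: 13.75
eef_pos: [0.5684, 0.1948, 0.1305]
tool_rot: [0.116, 0.993, 0.0, -0.0]
ft_force: [0.5, 0.4, -0.5]
grip_width: -0.0003
```

View pics/w9.png

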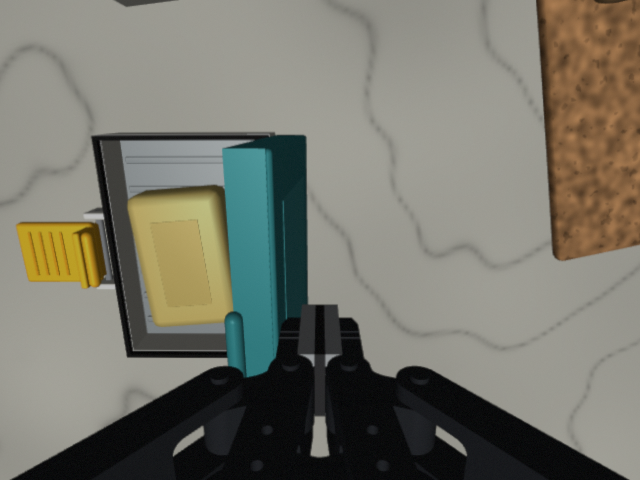

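View pics/sc9.png

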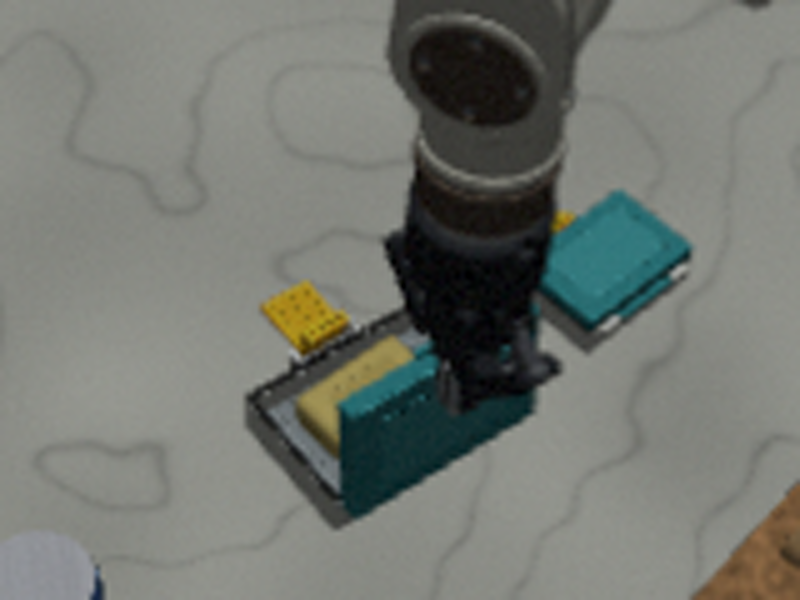

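The cover is upright and the finger is pushing its outer face with low force. I continue over the arc.

```bash
python3 -m handwheel '[{"dx":0,"dy":-0.4,"dz":-0.04,"ax":0,"ay":0,"az":0},{"dx":0,"dy":-0.4,"dz":-0.04,"ax":0,"ay":0,"az":0},{"dx":0,"dy":-0.4,"dz":-0.04,"ax":0,"ay":0,"az":0},{"dx":0,"dy":-0.32,"dz":0.1,"ax":0,"ay":0,"az":0},{"dx":0,"dy":-0.32,"dz":0.1,"ax":0,"ay":0,"az":0},{"dx":0,"dy":-0.3,"dz":0.14,"ax":0,"ay":0,"az":0},{"dx":0,"dy":-0.3,"dz":0.14,"ax":0,"ay":0,"az":0},{"dx":0,"dy":-0.24,"dz":0.2,"ax":0,"ay":0,"az":0},{"dx":0,"dy":-0.24,"dz":0.2,"ax":0,"ay":0,"az":0}]'
python3 - <<'E'
from h import *
p=bot.camera('wrist'); save(p,'w10')
p=bot.camera('scene'); crop(p,'sc10',(360,240),160,120,5)
E
```

```text
clock: 14.75
eef_pos: [0.5516, 0.1237, 0.1108]
tool_rot: [0.116, 0.993, -0.0, -0.0]
ft_force: [0.6, 0.1, 1.0]
grip_width: 0.0003
```

View pics/w10.png

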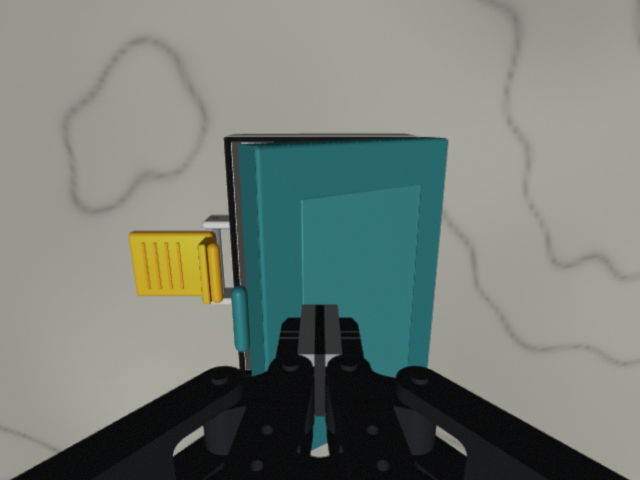

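View pics/sc10.png

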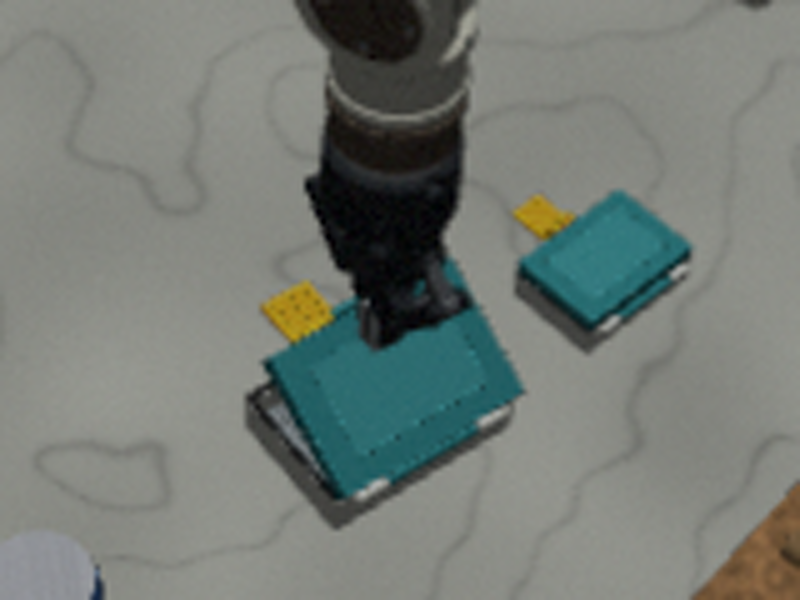

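The cover is about 35° from shut with 1 N on the finger. I continue down.

```bash
python3 -m handwheel '[{"dx":0,"dy":-0.2,"dz":0.13,"ax":0,"ay":0,"az":0},{"dx":0,"dy":-0.2,"dz":0.13,"ax":0,"ay":0,"az":0},{"dx":0,"dy":-0.2,"dz":0.13,"ax":0,"ay":0,"az":0},{"dx":0,"dy":-0.16,"dz":0.2,"ax":0,"ay":0,"az":0},{"dx":0,"dy":-0.16,"dz":0.2,"ax":0,"ay":0,"az":0},{"dx":0,"dy":-0.16,"dz":0.2,"ax":0,"ay":0,"az":0},{"dx":0,"dy":-0.07,"dz":0.13,"ax":0,"ay":0,"az":0},{"dx":0,"dy":-0.07,"dz":0.13,"ax":0,"ay":0,"az":0},{"dx":0,"dy":-0.07,"dz":0.13,"ax":0,"ay":0,"az":0},{"dx":0,"dy":0,"dz":0,"ax":0,"ay":0,"az":0}]'
python3 -m handwheel '[{"dx":0,"dy":0,"dz":0.1,"ax":0,"ay":0,"az":0},{"dx":0,"dy":0,"dz":0.1,"ax":0,"ay":0,"az":0},{"dx":0,"dy":0,"dz":0,"ax":0,"ay":0,"az":0}]'
```

```text
clock: 15.85
eef_pos: [0.5445, 0.0932, 0.0769]
tool_rot: [0.116, 0.993, 0.0, 0.0]
ft_force: [0.2, 0.4, 2.0]
grip_width: 0.0002
clock: 16.15
eef_pos: [0.5441, 0.0927, 0.0711]
tool_rot: [0.116, 0.993, -0.0, -0.0]
ft_force: [-0.1, -0.2, 0.7]
grip_width: -0.0001
```

```bash
python3 -m handwheel '[{"dx":0,"dy":0,"dz":0.06,"ax":0,"ay":0,"az":0},{"dx":0,"dy":0,"dz":0,"ax":0,"ay":0,"az":0}]'
python3 -m handwheel '[{"dx":0,"dy":0,"dz":0.05,"ax":0,"ay":0,"az":0},{"dx":0,"dy":0,"dz":0,"ax":0,"ay":0,"az":0}]'
```

```text
clock: 16.35
eef_pos: [0.5444, 0.0928, 0.0701]
tool_rot: [0.116, 0.993, -0.0, -0.0]
ft_force: [-0.4, -1.1, 1.5]
grip_width: 0.0001
clock: 16.55
eef_pos: [0.5444, 0.0928, 0.0693]
tool_rot: [0.116, 0.993, -0.0, 0.0]
ft_force: [-1.2, -0.8, 5.1]
grip_width: -0.0004
```

```bash
python3 -m handwheel '[{"dx":0,"dy":0,"dz":0.05,"ax":0,"ay":0,"az":0},{"dx":0,"dy":0,"dz":0,"ax":0,"ay":0,"az":0}]'
```

```text
clock: 16.75
eef_pos: [0.5444, 0.0927, 0.0685]
tool_rot: [0.116, 0.993, -0.0, 0.0]
ft_force: [-2.1, -1.1, 7.8]
grip_width: -0.0
```

```bash
python3 -m handwheel '[{"dx":0,"dy":0,"dz":0.02,"ax":0,"ay":0,"az":0},{"dx":0,"dy":0,"dz":0,"ax":0,"ay":0,"az":0},{"dx":0,"dy":0,"dz":-0.1,"ax":0,"ay":0,"az":0},{"dx":0,"dy":0,"dz":-0.2,"ax":0,"ay":0,"az":0},{"dx":0,"dy":0,"dz":-0.3,"ax":0,"ay":0,"az":0},{"dx":0,"dy":0,"dz":0,"ax":0,"ay":0,"az":0},{"dx":0,"dy":0,"dz":0,"ax":0,"ay":0,"az":0},{"dx":0,"dy":0,"dz":0,"ax":0,"ay":0,"az":0}]'
python3 - <<'E'
from h import *
p=bot.camera('wrist'); save(p,'w11')
E
```

```text
clock: 17.55
eef_pos: [0.5443, 0.0929, 0.0821]
tool_rot: [0.116, 0.993, -0.0, -0.0]
ft_force: [-0.1, -0.4, 0.5]
grip_width: -0.0002
```

View pics/w11.png

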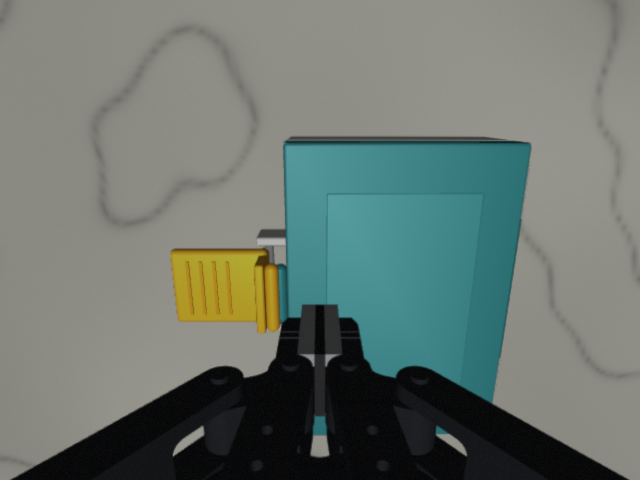

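The cover stays shut with its hook under the latch plate (270,295). I take the hand away and check.

```bash
python3 -m handwheel '[{"dx":0,"dy":0,"dz":-1,"ax":0,"ay":0,"az":0},{"dx":0,"dy":0,"dz":-1,"ax":0,"ay":0,"az":0},{"dx":0,"dy":0,"dz":-1,"ax":0,"ay":0,"az":0},{"dx":0,"dy":0,"dz":-1,"ax":0,"ay":0,"az":0},{"dx":0,"dy":0,"dz":-1,"ax":0,"ay":0,"az":0},{"dx":-1,"dy":0,"dz":-1,"ax":0,"ay":0,"az":0},{"dx":-1,"dy":0,"dz":0,"ax":0,"ay":0,"az":0},{"dx":-1,"dy":0,"dz":0,"ax":0,"ay":0,"az":0},{"dx":0,"dy":0,"dz":0,"ax":0,"ay":0,"az":0},{"dx":0,"dy":0,"dz":0,"ax":0,"ay":0,"az":0},{"dx":0,"dy":0,"dz":0,"ax":0,"ay":0,"az":0},{"dx":0,"dy":0,"dz":0,"ax":0,"ay":0,"az":0}]'
python3 - <<'E'
from h import *
p=bot.camera('wrist'); save(p,'w12')
p=bot.camera('side'); save(p,'s12')
E
```

```text
clock: 18.8
eef_pos: [0.6166, 0.0759, 0.2323]
tool_rot: [0.115, 0.993, -0.0, -0.0]
ft_force: [0.2, 0.3, -0.4]
grip_width: -0.0
```

View pics/w12.png

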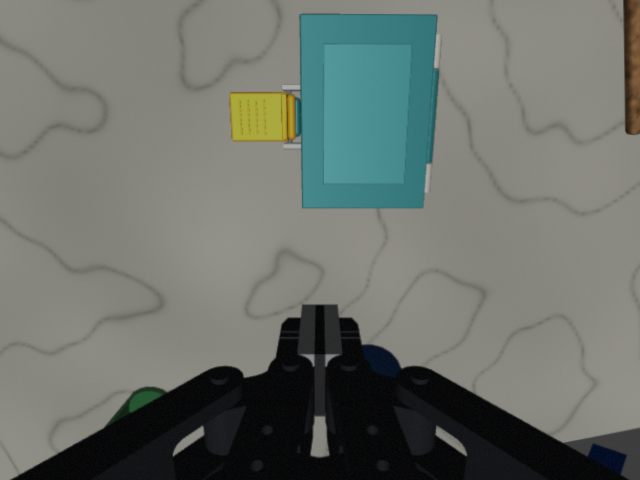

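View pics/s12.png

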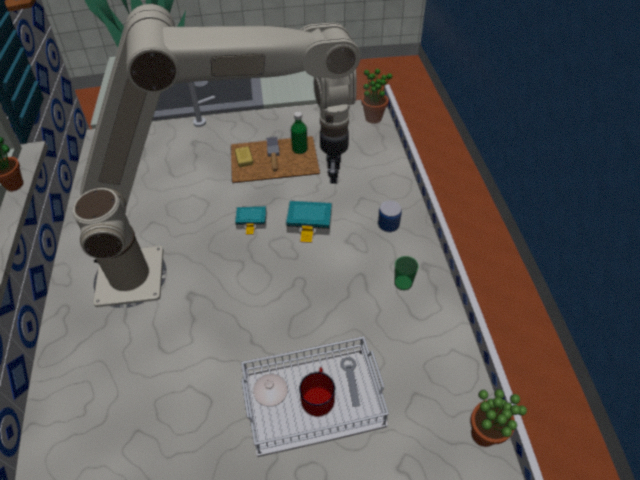

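The cover is shut at (370,110) more than 1 s after release, the hand is clear, and the other things look unmoved. Handing in.

```bash
python3 -c "
from workcell import bot
print(bot.job_done())"
```

```text
the job is handed in; nothing more can be done
None
```

The job is done and handed in at about 19 s of the 54 s allowed. Using the shut fingertips on the larger dish, I did the steps in the order asked:

1. **Button:** I pressed the yellow button with about 5 N downward (about 5 N sideways at the last reading), and the cover sprang open.
2. **Soap:** I touched the top of the bar near its centre, with about 3.6 N at the last reading before lifting.
3. **Cover:** I pushed it round from behind and pressed it down with about 8 N until it latched, then lifted the hand clear.

**Last checks:** The wrist and side pictures, taken more than a second after release, show the cover still shut. The hand is well clear with no load on the wrist beyond noise. The other things on the sill look where they were, by eye.

**Not directly checked:**
- **Latch:** I judged it only by the cover staying shut against its spring.
- **Soap after closing:** It can't be seen under the shut cover. It still lay flat in the dish after the touch.

**Failures and disagreements:** My first two move commands were refused as "invalid input" because the rows lacked some of the six keys, and nothing moved. The cameras' estimates of the dish position differed by up to about 9 mm, so I used a combined value and checked each approach in the wrist view.

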